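# Hold the deck plate over the model's engine bay for screwing

### The job

Flip the red power toggle inside the model's open engine bay fully over to on (towards the red-striped nose). Then pick up the loose deck plate by its black grip bar and hold it level and still about a centimetre above the brass bosses, red-marked end towards the nose, so that its four holes are centred over the four threaded holes and a screw could be dropped straight through each. Finish while still holding it there, never resting it on or knocking it against the model, and leave the bottle, the blue tub and the screwdriver where they are.

Things in the scene. Friction and masses are not known exactly. Their poses are not given: they have to be found in the camera images.
- switch (a joint): Red power toggle in the bay, turning about the hull's y axis: 0 = off, leaning 0.5 rad towards the tail; 1.0 = on, at its stop, leaning 0.5 rad towards the nose. Pivot in the hull frame at (0, 0, 36) mm, 22 mm from the ball's centre; ball 12 mm across, stalk 7 mm. Light friction (1 N at the ball); stays where left.
- switch_tip (a point): Centre of the toggle's ball, about 55 to 58 mm above the table.
- hull: Model hull fixed to the table, 280 mm (x) by 212 mm (y). Origin on the table under the open bay's centre; x to the nose (red stripe), y left, z up. Bay 158 (x) by 114 mm (y) inside, floor 24, rim 66 mm above the table; in it only the toggle and four brass bosses (14 mm across, tops at 70 mm) rise over 48 mm. Tail box 66, nose 57, fenders 57 mm high.
- plate_grip (a point): Centre of the black grip bar on the loose sand-coloured deck plate. Axes: x to the red-marked end, y left, z up. Plate 156 (x) by 108 (y) by 4 mm, flat on the table, about 0.2 kg. The bar stands in its middle, 50 mm along x, 12 mm thick along y, top 32 mm above the underside; this point is 18 mm above the underside, over the centre of mass.
- plate: The same deck plate: origin at the centre of its underside, axes as plate_grip.
- bottle: Brown bottle, 60 mm across, 170 mm tall; origin at the centre of its foot. Bystander, to be left alone.
- tub: Blue open parts tub, 90 x 70 x 35 mm; origin at the centre of its underside. Bystander.
- screwdriver: Orange-handled screwdriver, 170 mm long, lying on the table. Bystander.
- hole0 (a point): Centre of the rear right (-66, -42) mm hole (plate frame), on the plate's underside; 12 mm across, through. Belongs over boss0.
- boss0 (a point): Centre of the top of the rear right (-66, -42) mm brass boss (hull frame), with its 4 mm threaded hole, 70 mm above the table; axes as the hull.
- hole1 (a point): Centre of the rear left (-66, +42) mm hole (plate frame), on the plate's underside; 12 mm across, through. Belongs over boss1.
- boss1 (a point): Centre of the top of the rear left (-66, +42) mm brass boss (hull frame), with its 4 mm threaded hole, 70 mm above the table; axes as the hull.
- hole2 (a point): Centre of the front right (+66, -26) mm hole (plate frame), on the plate's underside; 12 mm across, through. Belongs over boss2.
- boss2 (a point): Centre of the top of the front right (+66, -26) mm brass boss (hull frame), with its 4 mm threaded hole, 70 mm above the table; axes as the hull.
- hole3 (a point): Centre of the front left (+66, +26) mm hole (plate frame), on the plate's underside; 12 mm across, through. Belongs over boss3.
- boss3 (a point): Centre of the top of the front left (+66, +26) mm brass boss (hull frame), with its 4 mm threaded hole, 70 mm above the table; axes as the hull.

How it is judged:
By the outcome, as a careful person would: the job done as asked, in the order asked, and still so for the second after the job is handed in, while the arm keeps its last pose, push and grip.
It also fails if it takes over 59 s, if anything falls off the work surface, if the arm or the gripper's body presses on something with over 40 N, if the wrist force passes 120 N, or if a joint passes its speed limit or range.

### The arm

A 7-joint arm with a two-finger parallel gripper is mounted at the origin on the work surface. World frame = base frame: x ahead of the robot, y to its left, z up, the work surface at z = 0. Lengths are in m, angles in degrees, forces in N, time in s.
With the tool pointing down it reaches from about 0.425 to 0.875 m from the base axis. Payload 4.7 kg.
Tool frame: the origin (TCP) lies on the front face of the gripper's body, between the roots of the fingers; the fingertips stand 70 mm ahead of it and the grasp point (between the pads) lies 51 mm ahead of it (tip_extent is the distance from the TCP to the fingertips, in m); z points along the fingers, y is the direction in which the jaws open and shut (so a half turn about z gives the same grasp; the last joint's range is limited). The gripper opens to 87 mm and grips with 3 to 60 N. Pads are 19 mm wide; open, the fingers measure 117 mm over their backs; the gripper's body (75 mm by 190 mm) begins 51 mm behind the grasp point.
Start: joints at [-69.666, 18.392, -4.016, 83.108, 1.295, 78.541, -3.26], TCP at [0.217, 0.613, 0.292] pointing down, gripper open.
Joint ranges: [-163.93, 163.93], [-17.29, 119.83], [-79.2, 71.16], [3.27, 140.29], [-89.18, 269.18], [5.43, 117.66], [-154.24, 154.24]. Speed limits (degrees/s): [147.25, 147.25, 180, 180, 180, 180, 180].

### API

Orientations are given as [roll, pitch, yaw] about the fixed x, y, z axes, in that order (R = Rz(yaw) Ry(pitch) Rx(roll)).
In Python, from cell import * gives the robot as it stands.
- The arm moves only by the tool carry_out, never from a script. Its argument "increments" is text: rows parted by semicolons, each of 7 numbers parted by spaces: the opening, from 0 (shut) to 1 (fully open), then the shift along the tool's x, y, z in m, then the turn, a rotation vector about the tool's x, y, z in degrees. A call has 1 to 20 rows; each row shifts and turns the pose as measured when the row begins, along the tool's axes as they then stand; what a row does not reach is not made up. A row lasts 1/8 s, in which the tool goes at most 62.5 mm and 10.7 degrees, less where a joint would pass 70% of its speed; a pose out of reach is approached as far as the arm can. A call is refused whole if a number of a shift passes 0.0625 or a number of a turn 10.7, either way. A call with a gripper value outside its range is refused whole. The fingers move at their own pace and stop on an object; "force" is the grip in N (left out, the last holds). Time passes only in rows, so rows that do not move let the fingers close. It gives the time, the measured TCP pose, the force and the opening at its end, in the units of the state.
- get_obs(): the state, without advancing time (a new reading comes with each control period).
- read_camera(name): name is "scene" or "top" or "wrist"; returns a dict with "img" (384x512x3 uint8, blue, green, red), "fx", "fy", "cx", "cy" (pixels), "k1" (the pictures are not rectified: a ray, as slopes to the right and down, at radius r is drawn at 1 + k1 r^2 times it, then the intrinsics apply), "world_from_camera" (4x4, takes a point from camera to world coordinates). Camera axes: x right, y down, z forward; pixel columns grow to the right and rows downward; lengths in m; the calibration is good to about 2 mm. A picture is of the moment at which its call begins. There is no depth.
- sign_off(): hands the job in, once; it reports no verdict.
Trained networks look in a picture, given as the dict that the camera call returned (one of the last four; its "shot" number tells which), for a name from the list of things; names that differ only in an ending like _2 or _b are one class to them, and where a whole thing is asked for, a point or a joint stands for the part that bears it (a point fixed in the world has none). Each returns a list of dicts, best first, with "confidence" (0 to 1); they miss things now and then, are a little off and sometimes report something else, mostly with a low value. They report only what shows in the picture. A call takes as long as a camera call.
- masks_of(target, picture): "pixels" (384x512 bool, what is visible of it) and "bbox" ([left, top, right, bottom] in pixels, round what is visible of it).
The state is a dict: "time_s": time; "qpos": joint angles; "joint_velocities": joint speeds; "effort": joint torques, N m; "tool_pos": TCP position; "tool_rot": TCP orientation; "force": force on the tool from outside, world axes, zero at the start; "wrist_torque": the same for the moment, N m; "grip_width": finger opening in m.
Only numpy, scipy, OpenCV 4.12 (cv2) and the standard library are available. Lean on these libraries where they do the work, as an engineer would, in place of code of your own. Each camera call takes 0.05 s, during which the arm holds its last target.

## Working session

There is one attempt and no reset: what is moved stays moved. The work goes in short steps, Python scripts to look and compute and a tool call to move; the robot and the scene stay as the last step left them, time stands still between calls to the robot, and variables do not carry over. Pictures are saved under pics/ and viewed, and the job is handed in when it is done.

Besides the shell and the picture viewer there is one more tool, called after "Emit:" as name(argument=value, ...), one argument or row to a line, values as JSON. carry_out: Moves the arm, as the interface text tells. Its arguments: {"type":"object","properties":{"increments":{"type":"string"},"force":{"type":"number"}},"required":["increments"]}

```bash
ls; mkdir -p pics; cat > h.py <<'E'
from cell import *
import numpy as np, cv2
from scipy.spatial.transform import Rotation as R
def save(p,name,scale=1.5):
    im=cv2.resize(p["img"],None,fx=scale,fy=scale,interpolation=cv2.INTER_CUBIC); cv2.imwrite("pics/"+name,im)
def K(p): return np.array([[p["fx"],0,p["cx"]],[0,p["fy"],p["cy"]],[0,0,1.]]),np.array([p["k1"],0,0,0,0.])
def ray(p,uv):
    k,d=K(p); n=cv2.undistortPoints(np.array(uv,float).reshape(-1,1,2),k,d).reshape(-1,2)
    T=np.array(p["world_from_camera"]); return T[:3,3],np.c_[n,np.ones(len(n))]@T[:3,:3].T
def onz(p,uv,z):
    o,d=ray(p,uv); return o+d*((z-o[2])/d[:,2])[:,None]
def proj(p,X):
    k,d=K(p); T=np.linalg.inv(np.array(p["world_from_camera"]))
    return cv2.projectPoints(np.array(X,float).reshape(-1,1,3),cv2.Rodrigues(T[:3,:3])[0],T[:3,3],k,d)[0].reshape(-1,2)
E
python3 - <<'E'
from h import *
o=get_obs(); print(o)
for n in ["scene","top","wrist"]:
    p=read_camera(n); save(p,n+"0.png"); print(n,p["fx"],p["k1"],np.round(p["world_from_camera"],3).tolist())
    for t in ["plate","hull","switch","plate_grip","bottle","tub","screwdriver"]:
        for m in masks_of(t,p)[:2]: print(t,round(m["confidence"],2),m["bbox"],int(m["pixels"].sum()))
E
```

```text
pics
{'time_s': 0.0, 'qpos': array([-69.66607998,  18.43873245,  -4.01592927,  83.17466966,
         1.2958966 ,  78.54128054,  -3.25911431]), 'joint_velocities': array([-0.05790711,  0.01724918,  0.10043438, -0.04762854, -0.04343829,
       -0.02698913, -0.00131904]), 'effort': array([-2.47029431e-05, -4.91283882e+01, -4.04010639e-01, -3.12530029e+01,
       -6.39976957e-02,  4.35311103e-02,  1.65071133e-04]), 'tool_pos': array([0.21715389, 0.61220522, 0.2911672 ]), 'tool_rot': array([-1.79890613e+02,  6.53328243e-03,  1.60477273e+02]), 'force': array([-0.03003249, -0.39487513,  0.91691313]), 'wrist_torque': array([-0.01400254,  0.05485218, -0.02226535]), 'grip_width': 0.0868522786938272}
scene 413.4607182085895 -0.06959490796629363 [[0.346, 0.682, -0.644, 1.242], [0.938, -0.255, 0.234, -0.337], [-0.005, -0.685, -0.728, 0.869], [0.0, 0.0, 0.0, 1.0]]
plate 0.96 [185.5, 178.3, 244.2, 226.4] 1654
hull 0.88 [307.1, 127.2, 398.0, 208.8] 5692
hull 0.56 [283.8, 241.4, 311.6, 273.0] 1102
switch 0.33 [308.7, 126.9, 395.7, 208.9] 5780
plate_grip 0.56 [189.2, 177.7, 247.8, 230.2] 1640
bottle 0
[... 204 characters left out ...]
825324726436841 [[0.025, -0.995, 0.094, 0.447], [-1.0, -0.024, 0.012, -0.084], [-0.01, -0.094, -0.996, 1.232], [0.0, 0.0, 0.0, 1.0]]
plate 0.98 [272.7, 193.8, 321.2, 253.7] 1927
hull 0.75 [105.5, 151.3, 207.9, 267.7] 7542
hull 0.39 [274.5, 194.6, 316.5, 255.3] 1929
plate_grip 0.58 [270.0, 191.6, 318.6, 256.2] 2061
bottle 0.94 [300.0, 124.6, 324.5, 150.8] 566
bottle 0.52 [238.2, 114.8, 273.6, 147.6] 782
tub 0.86 [236.8, 115.2, 272.8, 147.4] 792
tub 0.66 [270.1, 193.9, 318.8, 255.5] 2054
screwdriver 0.66 [359.5, 191.8, 374.4, 245.5] 235
wrist 312.97206502970283 -0.03255458315233527 [[0.334, 0.898, 0.285, 0.138], [0.943, -0.318, -0.101, 0.64], [-0.0, 0.302, -0.953, 0.385], [0.0, 0.0, 0.0, 1.0]]
```

View pics/scene0.png

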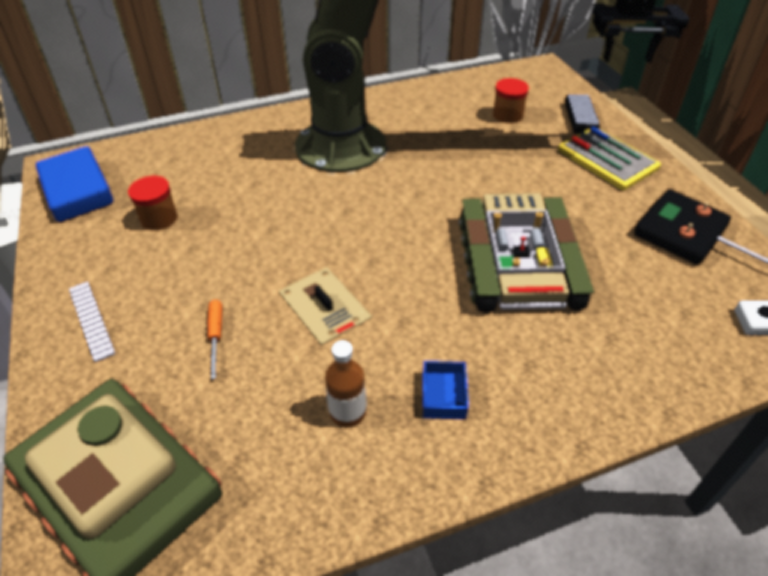

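View pics/top0.png

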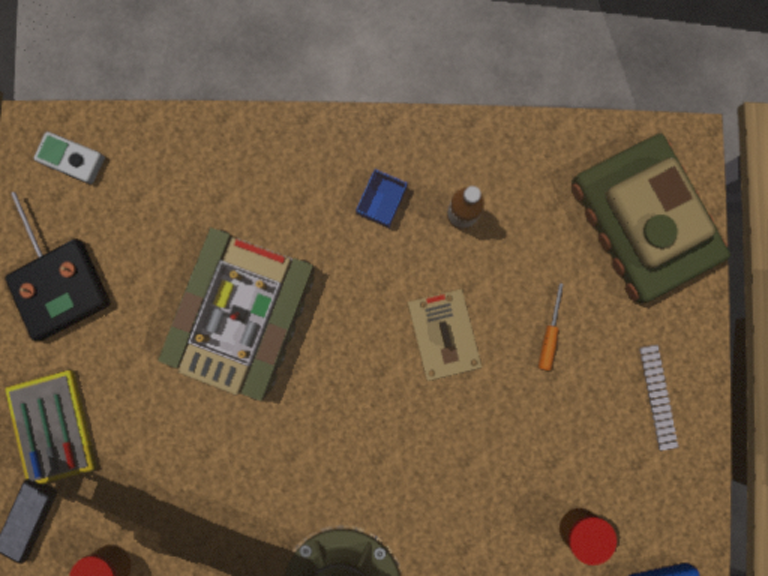

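View pics/wrist0.png

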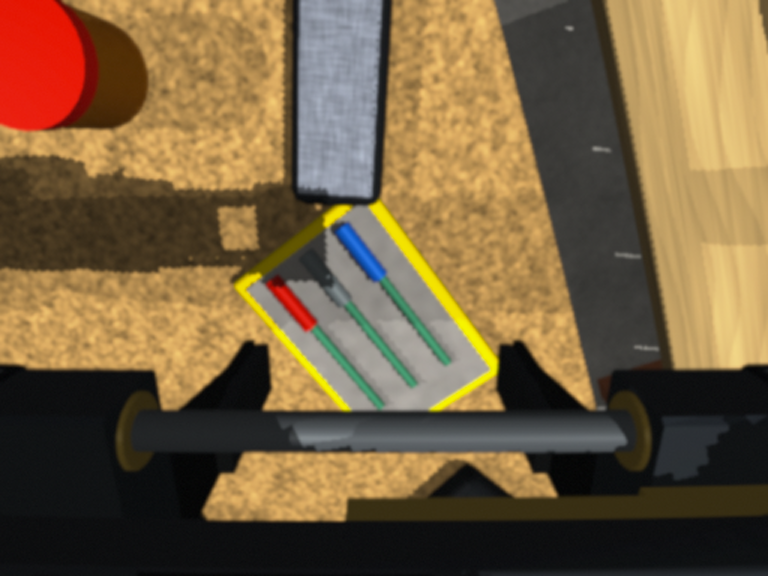

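The scene and top views show the hull at top-picture pixel (160,209), its red stripe pointing away from the robot. The plate is at (297,222), the bottle at (311,137), the tub at (255,131) and the screwdriver at (367,218). Next I'll zoom in.

```bash
python3 - <<'E'
from h import *
p=read_camera("top"); im=p["img"]
a=cv2.resize(im[150:270,100:215],None,fx=5,fy=5,interpolation=cv2.INTER_CUBIC); b=cv2.resize(im[185:260,265:325],None,fx=6,fy=6,interpolation=cv2.INTER_CUBIC)
cv2.imwrite("pics/hullz.png",a); cv2.imwrite("pics/platez.png",b)
E
```

```text
(no output)
```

View pics/hullz.png

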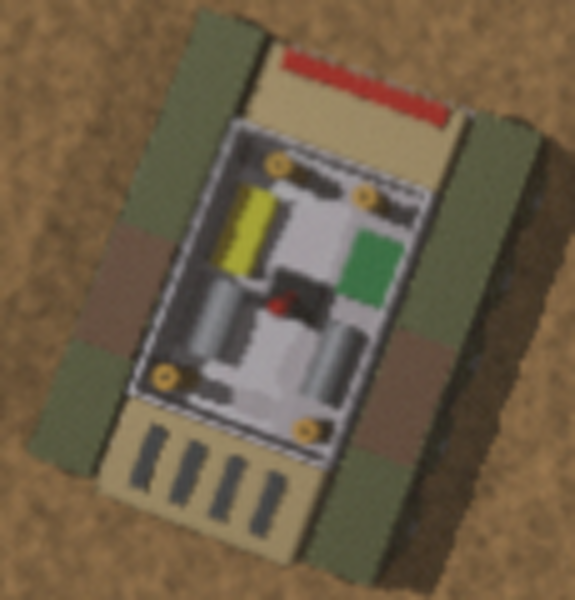

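View pics/platez.png

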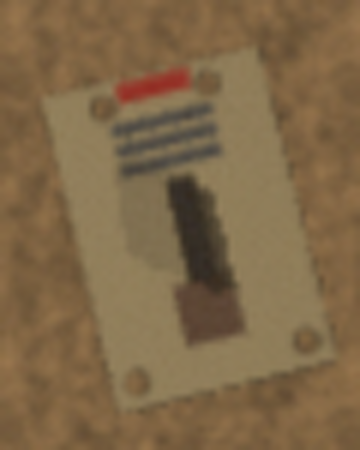

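Zoomed, the bosses are at crop pixels FL (279,166), FR (366,198), RL (165,378) and RR (309,431), and the red ball is at (282,303), leaning to the tail. The plate holes are at FL (104,108), FR (208,82), RL (137,382) and RR (308,340).

```bash
cat >> h.py <<'E'
HB=np.array([[-66,-42],[-66,42],[66,-26],[66,26]])/1000.
def fit2(L,W):
    L=np.asarray(L);W=np.asarray(W);lc=L.mean(0);wc=W.mean(0);a=L-lc;b=W-wc
    th=np.arctan2((a[:,0]*b[:,1]-a[:,1]*b[:,0]).sum(),(a*b).sum()); c,s=np.cos(th),np.sin(th);M=np.array([[c,-s],[s,c]])
    t=wc-M@lc; return t,np.degrees(th),(L@M.T+t-W)*1000,M
E
python3 - <<'E'
from h import *
p=read_camera("top")
hb=(np.array([[309,431],[165,378],[366,198],[279,166]])+.5)/5-.5+[100,150]
ph=(np.array([[308,340],[137,382],[208,82],[104,108]])+.5)/6-.5+[265,185]
for n,uv,z in (("hull",hb,.07),("plate",ph,.004)):
    t,th,r,M=fit2(HB,onz(p,uv,z)[:,:2]); print(n,t.round(4),th.round(2),r.round(1).tolist(), np.hypot(*t))
b=(np.array([[282,303]])+.5)/5-.5+[100,150]; print(onz(p,b,.0565))
E
```

```text
hull [0.5125 0.2083] -18.64 [[-0.3, 1.1], [-0.3, -1.1], [0.4, 0.2], [0.3, -0.2]] 0.5531749970457289
plate [ 0.4848 -0.1859] 15.1 [[-0.1, 0.4], [0.0, -0.4], [-0.1, 0.0], [0.2, 0.0]] 0.5192414691443815
[[0.50755416 0.21006052 0.0565    ]]
```

```bash
cat >> h.py <<'E'
def go(pos,yaw,roll=180.,pitch=0.):
    """total shift (tool axes, m) and turn (rotvec tool, deg) from the measured pose"""
    o=get_obs(); A=R.from_euler("xyz",o["tool_rot"],degrees=True); B=R.from_euler("xyz",[roll,pitch,yaw],degrees=True)
    d=A.inv().apply(np.array(pos)-o["tool_pos"]); w=(A.inv()*B).as_rotvec(degrees=True)
    print("t",round(o["time_s"],2),"pos",o["tool_pos"].round(4),"rot",o["tool_rot"].round(2),"F",o["force"].round(1),"w",round(o["grip_width"],4),"q",o["qpos"].round(0))
    print("SHIFT",d.round(4),"TURN",w.round(2))
H=(np.array([.5125,.2083]),-18.64)
def hullw(x,y,H=H):
    c,s=np.cos(np.radians(H[1])),np.sin(np.radians(H[1])); return H[0]+np.array([[c,-s],[s,c]])@[x,y]
E
python3 - <<'E'
from h import *
go([*hullw(.03,0),.29],161.36)
E
```

```text
t 1.3 pos [0.2173 0.6126 0.2923] rot [179.99   0.   160.48] F [-0.6 -0.   0.4] w 0.0869 q [-70.  18.  -4.  83.   1.  79.  -3.]
SHIFT [-0.4434 -0.282   0.0023] TURN [ 0.01  0.   -0.88]
```

Emit:
carry_out(
  increments="0 -0.044 -0.028 0 0 0 0;0 -0.044 -0.028 0 0 0 0;0 -0.044 -0.028 0 0 0 0;0 -0.044 -0.028 0 0 0 0;0 -0.044 -0.028 0 0 0 0;0 -0.044 -0.028 0 0 0 0;0 -0.044 -0.028 0 0 0 0;0 -0.044 -0.028 0 0 0 0;0 -0.044 -0.028 0 0 0 0",
)

```text
time_s: 2.42
tool_pos: [0.5124, 0.2373, 0.2921]
tool_rot: [179.7, -0.0, 161.1]
force: [0.4, 1.2, 0.1]
grip_width: 0.0057
```

```bash
python3 - <<'E'
from h import *
go([*hullw(.03,0),.29],161.36)
E
```

```text
t 2.42 pos [0.5124 0.2373 0.2921] rot [ 1.7969e+02 -3.0000e-02  1.6112e+02] F [0.4 1.2 0.1] w 0.0057 q [-40.   8.  14.  96.  -2.  76.  45.]
SHIFT [-0.0395 -0.0273  0.002 ] TURN [ 0.31 -0.03 -0.24]
```

Emit:
carry_out(
  increments="0 -0.039 -0.027 0 0 0 -0.2;0 0 0 0 0 0 0",
)

```text
time_s: 2.68
tool_pos: [0.544, 0.1924, 0.2924]
tool_rot: [179.7, 0.1, 160.8]
force: [0.3, -0.6, -1.3]
grip_width: 0.0008
```

```bash
python3 - <<'E'
from h import *
go([*hullw(.03,0),.29],161.36)
p=read_camera("wrist"); save(p,"wrist1.png"); p2=read_camera("top"); save(p2,"top1.png")
print(proj(p,[[*hullw(*b),.07] for b in HB]).round(1).tolist(), proj(p,[[*hullw(-.0105,0),.0553]]))
E
```

```text
t 2.67 pos [0.544  0.1924 0.2924] rot [1.7974e+02 1.2000e-01 1.6082e+02] F [ 0.3 -0.6 -1.3] w 0.0008 q [-37.   9.  16.  95.  -3.  76.  51.]
SHIFT [0.005  0.005  0.0024] TURN [ 0.26  0.12 -0.54]
[[215.2, 73.0], [303.8, 72.2], [235.9, 203.8], [284.4, 203.3]] [[259.54093992 129.77486747]]
```

View pics/wrist1.png

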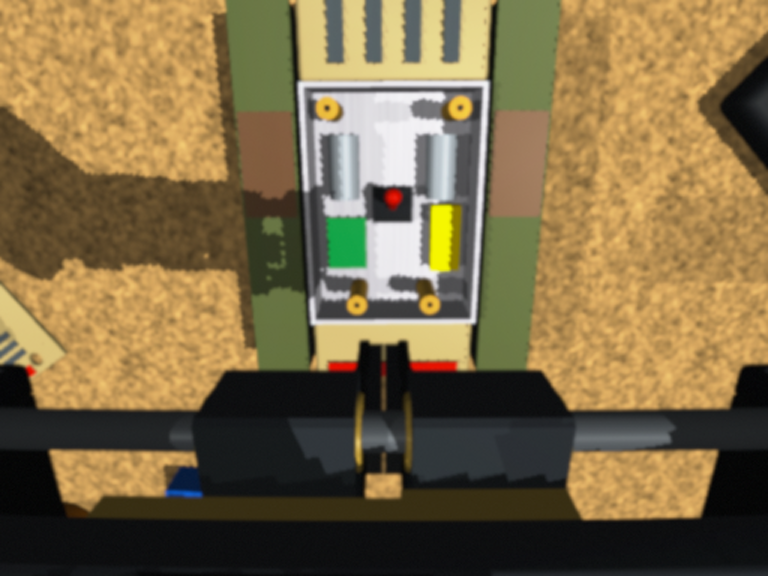

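The wrist picture shows all four bosses, at displayed pixels (327,108), (460,107), (357,304) and (430,304), and the red ball at (394,197). Next I'll get precise centroids.

```bash
cat >> h.py <<'E'
def blobs(p,lo,hi,guess,rad=12):
    hsv=cv2.cvtColor(p["img"],cv2.COLOR_BGR2HSV); m=cv2.inRange(hsv,np.array(lo),np.array(hi)); out=[]
    for g in guess:
        yy,xx=np.mgrid[:384,:512]; s=(m>0)&(np.hypot(xx-g[0],yy-g[1])<rad); out.append([xx[s].mean(),yy[s].mean(),s.sum()] if s.any() else [np.nan]*3)
    return np.array(out)
E
python3 - <<'E'
from h import *
p=read_camera("wrist")
g=np.array([[327,108],[460,107],[357,304],[430,304]])/1.5
for a in g: print(cv2.cvtColor(p["img"],cv2.COLOR_BGR2HSV)[int(a[1]),int(a[0])-3])
b=blobs(p,[15,120,90],[27,255,255],g,7); print(b.round(1).tolist())
t,th,r,M=fit2(HB,onz(p,b[:,:2],.07)[:,:2]); print(t.round(4),th.round(2),r.round(1).tolist())
o,d=ray(p,[[394/1.5,197/1.5]])
q=onz(p,[[394/1.5-.2,197/1.5]],.0565)[0]; print("ball hull",(M.T@(q[:2]-t)*1000).round(1))
E
```

```text
[ 22 188 236]
[ 23 187 243]
[ 21 190 225]
[ 22 190 229]
[[216.9, 74.2, 81.0], [305.0, 73.4, 83.0], [236.3, 203.6, 89.0], [284.4, 204.4, 75.0]]
[0.5107 0.214 ] -18.75 [[-0.7, 0.0], [0.1, 0.2], [0.7, -0.5], [-0.1, 0.3]]
ball hull [-9.8  2.1]
```

View pics/top1.png

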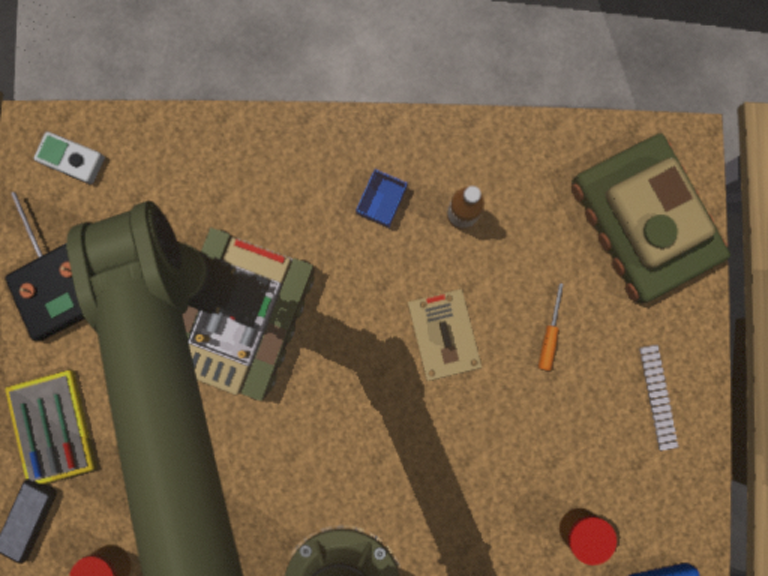

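```bash
python3 - <<'E'
from h import *
for i in range(2):
    go([*hullw(.03,0),.29],161.36)
    p=read_camera("wrist")
    g=np.array([[216.9, 74.2], [305.0, 73.4], [236.3, 203.6], [284.4, 204.4]])
    b=blobs(p,[15,120,90],[27,255,255],g,9); print(b.round(1).tolist())
    t,th,r,M=fit2(HB,onz(p,b[:,:2],.07)[:,:2]); print(t.round(4),th.round(2),r.round(1).tolist())
    T=np.array(p["world_from_camera"]); o=get_obs(); A=R.from_euler("xyz",o["tool_rot"],degrees=True); print("cam in tool",A.inv().apply(T[:3,3]-o["tool_pos"]).round(4), (A.inv()*R.from_matrix(T[:3,:3])).as_rotvec(degrees=True).round(2))
save(p,"wrist2.png")
E
```

```text
t 2.83 pos [0.5411 0.1984 0.2922] rot [ 1.7963e+02 -4.0000e-02  1.6135e+02] F [0.7 0.2 0. ] w 0.0005 q [-37.   9.  16.  95.  -3.  76.  51.]
SHIFT [0.0002 0.0002 0.0022] TURN [ 0.37 -0.04 -0.01]
[[215.4, 76.9, 146.0], [303.1, 76.2, 133.0], [234.2, 205.3, 135.0], [281.8, 206.5, 131.0]]
[0.5115 0.2126] -18.97 [[-1.1, 0.0], [0.2, 0.2], [0.9, -0.7], [0.0, 0.5]]
cam in tool [ 0.0834 -0.0011 -0.093 ] [-13.79 -13.84  89.29]
t 2.88 pos [0.5408 0.1991 0.2922] rot [ 1.7963e+02 -4.0000e-02  1.6142e+02] F [-0.6 -0.8 -0.4] w 0.0005 q [-37.   9.  16.  95.  -3.  76.  51.]
SHIFT [-0.0002 -0.0003  0.0022] TURN [ 0.37 -0.04  0.06]
[[215.1, 77.0, 137.0], [302.9, 76.5, 121.0], [234.0, 205.2, 134.0], [281.5, 206.7, 120.0]]
[0.5112 0.2129] -18.94 [[-1.1, 0.1], [0.1, 0.2], [1.1, -0.9], [-0.0, 0.6]]
cam in tool [ 0.0837 -0.0008 -0.093 ] [-13.79 -13.82  89.25]
```

View pics/wrist2.png

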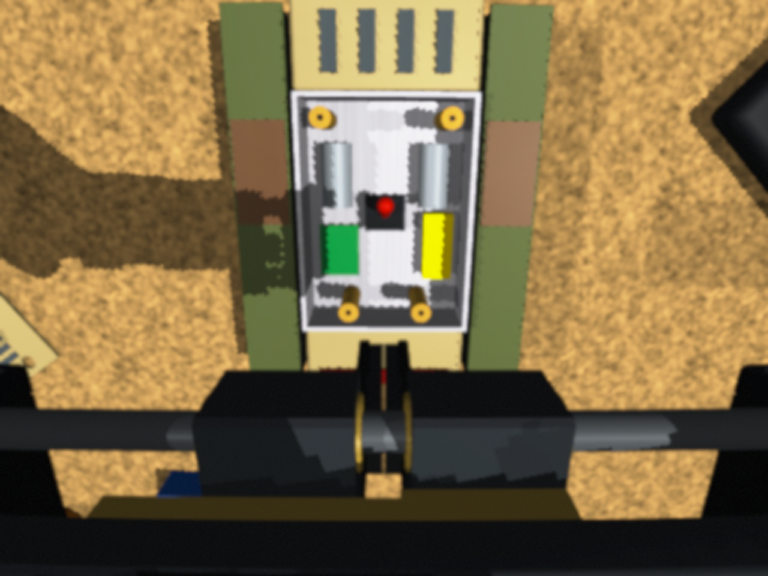

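```bash
python3 - <<'E'
from h import *
p=read_camera("wrist")
for b in ([[213.2,78.5],[301.2,78.5],[232.2,207.8],[280.5,207.8]],):
    t,th,r,M=fit2(HB,onz(p,b,.07)[:,:2]); print(t.round(4),th.round(2),r.round(1).tolist())
    q=onz(p,[[257.2,137.5]],.0565)[0]; print("ball hull",(M.T@(q[:2]-t)*1000).round(1))
im=cv2.resize(p["img"][60:225,190:325],None,fx=4,fy=4,interpolation=cv2.INTER_CUBIC); cv2.imwrite("pics/w2z.png",im)
go([.5,.2,.29],161)
E
```

```text
[0.5124 0.211 ] -18.78 [[-0.5, 0.0], [-0.1, 0.0], [0.2, -0.0], [0.4, -0.0]]
ball hull [-7.7  0.5]
t 2.98 pos [0.5408 0.1992 0.2922] rot [ 1.7964e+02 -2.0000e-02  1.6146e+02] F [-0.9  0.6  1.1] w 0.0008 q [-37.   9.  16.  95.  -3.  76.  51.]
SHIFT [ 0.0389 -0.0122  0.0021] TURN [ 0.36 -0.03  0.46]
```

View pics/w2z.png

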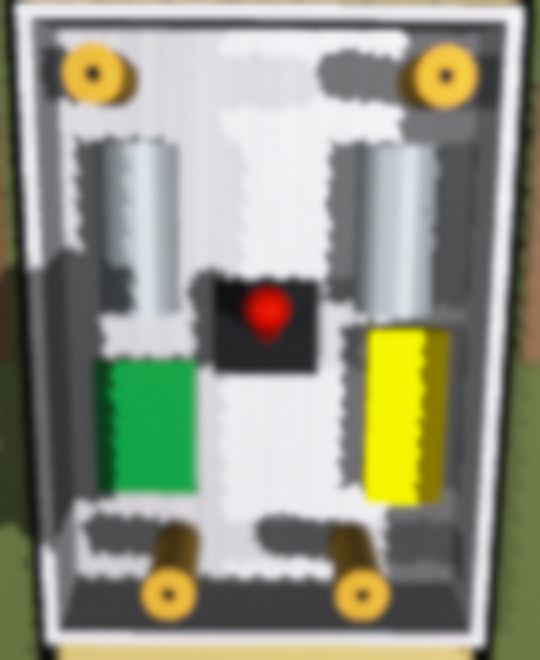

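The zoom gives boss tops at crop pixels (93,73), (446,76), (168,595) and (362,596), and the ball at (268,310). That makes the ball about 9 mm tailward in the hull frame (expected 10.5). I'll use the hull at (0.5125, 0.2103), yaw -18.8, and go behind the toggle.

```bash
sed -i 's/^H=.*/H=(np.array([.5125,.2103]),-18.8)/' h.py; python3 - <<'E'
from h import *
go([*hullw(-.044,0),.14],161.2)
E
```

```text
t 2.98 pos [0.5408 0.1992 0.2922] rot [ 1.7964e+02 -2.0000e-02  1.6146e+02] F [-0.9  0.6  1.1] w 0.0008 q [-37.   9.  16.  95.  -3.  76.  51.]
SHIFT [0.0743 0.0008 0.1522] TURN [ 0.36 -0.02  0.26]
```

Emit:
carry_out(
  increments="0 0.037 0.0005 0 0.36 0 0.26;0 0.037 0 0 0 0 0;0 0 0 0.04 0 0 0;0 0 0 0.04 0 0 0;0 0 0 0.04 0 0 0;0 0 0 0.03 0 0 0;0 0 0 0 0 0 0;0 0 0 0 0 0 0",
)

```text
time_s: 3.98
tool_pos: [0.4648, 0.2344, 0.1414]
tool_rot: [179.6, 0.1, 162.3]
force: [1.1, 0.3, 0.7]
grip_width: 0.0002
```

```bash
python3 - <<'E'
from h import *
go([*hullw(-.044,0),.1215],161.2)
p=read_camera("wrist"); save(p,"wrist3.png")
E
```

```text
t 3.98 pos [0.4648 0.2344 0.1414] rot [1.7964e+02 1.3000e-01 1.6225e+02] F [1.1 0.3 0.7] w 0.0002 q [-41.  10.  13. 112.  -3.  58.  45.]
SHIFT [-0.0088 -0.0078  0.0199] TURN [0.36 0.13 1.05]
```

View pics/wrist3.png

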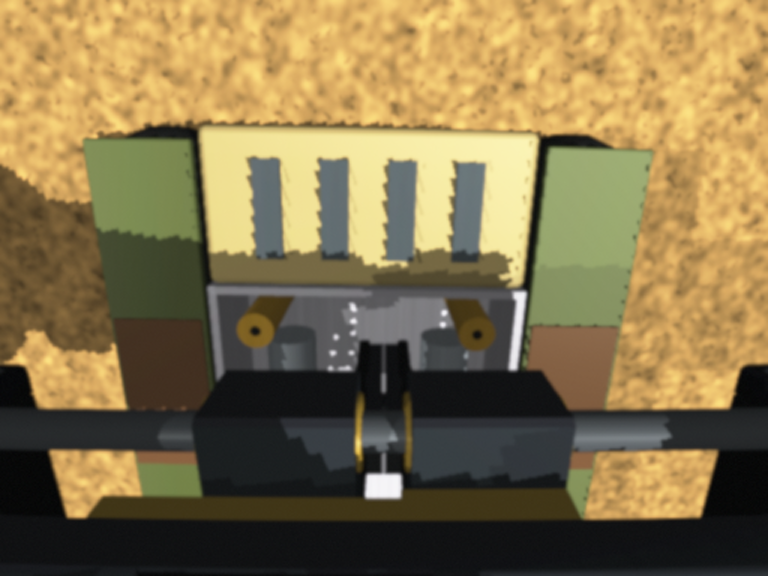

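Emit:
carry_out(
  increments="0 -0.006 -0.0055 0 0.3 0 0.7;0 0 0 0 0 0 0",
)

```text
time_s: 4.28
tool_pos: [0.4703, 0.2275, 0.1439]
tool_rot: [179.8, 0.3, 161.5]
force: [-0.5, -0.3, -0.1]
grip_width: 0.0004
```

```bash
python3 - <<'E'
from h import *
go([*hullw(-.044,0),.1215],161.2)
E
```

```text
t 4.28 pos [0.4703 0.2275 0.1439] rot [179.76   0.29 161.5 ] F [-0.5 -0.3 -0.1] w 0.0004 q [-41.  10.  13. 112.  -3.  58.  45.]
SHIFT [-0.0013 -0.0028  0.0224] TURN [0.24 0.29 0.3 ]
```

Emit:
carry_out(
  increments="0 -0.001 -0.002 0.012 0.1 0.2 0.2;0 0 0 0.008 0 0 0;0 0 0 0 0 0 0",
)

```text
time_s: 4.65
tool_pos: [0.471, 0.225, 0.1229]
tool_rot: [179.8, 0.1, 161.3]
force: [0.5, -0.6, -0.5]
grip_width: 0.0004
```

```bash
python3 - <<'E'
from h import *
go([*hullw(-.026,0),.1215],161.2)
p=read_camera("scene"); cv2.imwrite("pics/s4.png",cv2.resize(p["img"][110:220,290:410],None,fx=5,fy=5,interpolation=cv2.INTER_CUBIC))
E
```

```text
t 4.65 pos [0.471  0.225  0.1229] rot [1.7983e+02 9.0000e-02 1.6125e+02] F [ 0.5 -0.6 -0.5] w 0.0004 q [-40.  12.  13. 113.  -3.  56.  46.]
SHIFT [-0.018  -0.0006  0.0015] TURN [0.17 0.09 0.05]
```

View pics/s4.png

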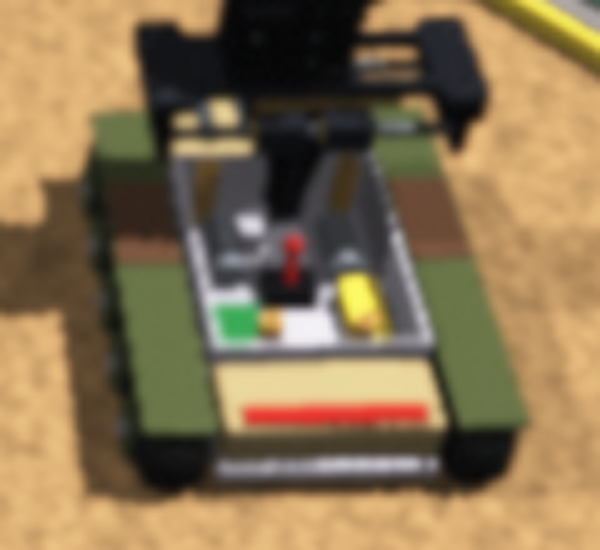

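The fingers are behind the red toggle (ball at crop pixel (293,243)), clear of the walls and bosses. Now I push noseward.

Emit:
carry_out(
  increments="0 -0.008 0 0.001 0.1 0 0;0 -0.008 0 0 0 0 0;0 -0.008 0 0 0 0 0;0 -0.007 0 0 0 0 0;0 0 0 0 0 0 0",
)

```text
time_s: 5.32
tool_pos: [0.5028, 0.2149, 0.1227]
tool_rot: [179.9, 0.1, 161.3]
force: [-0.3, 0.1, 0.5]
grip_width: 0.0002
```

```bash
python3 - <<'E'
from h import *
go([*hullw(-.005,0),.1215],161.2)
p=read_camera("scene"); cv2.imwrite("pics/s5.png",cv2.resize(p["img"][110:220,290:410],None,fx=5,fy=5,interpolation=cv2.INTER_CUBIC))
E
```

```text
t 5.33 pos [0.5028 0.2149 0.1227] rot [1.7989e+02 9.0000e-02 1.6125e+02] F [-0.3  0.1  0.5] w 0.0002 q [-38.  14.  14. 109.  -4.  57.  49.]
SHIFT [-0.0056 -0.0012  0.0012] TURN [0.11 0.09 0.05]
```

View pics/s5.png

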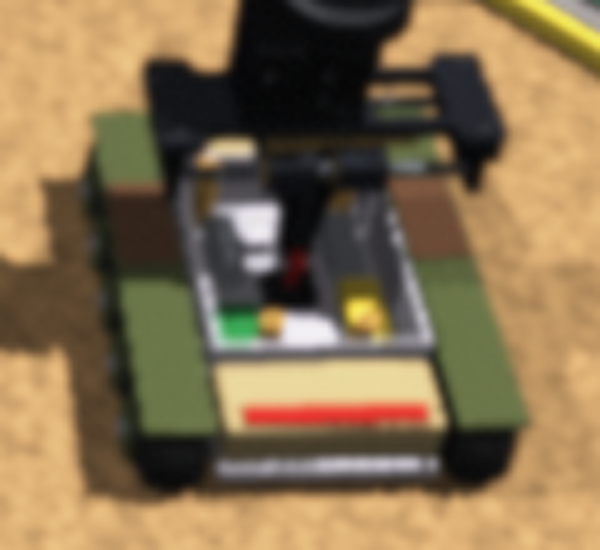

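The toggle is moving (red at crop pixel (297,268)), and there's no real force yet. I'll push to the stop in small steps.

Emit:
carry_out(
  increments="0 -0.004 0 0 0 0 0;0 -0.003 0 0 0 0 0;0 -0.002 0 0 0 0 0;0 -0.001 0 0 0 0 0",
)

```text
time_s: 5.88
tool_pos: [0.5091, 0.2129, 0.1219]
tool_rot: [-180.0, -0.3, 161.4]
force: [-4.6, 1.2, 3.5]
grip_width: 0.0005
```

```bash
python3 - <<'E'
from h import *
go([*hullw(-.005,0),.1215],161.2)
p=read_camera("scene"); cv2.imwrite("pics/s6.png",cv2.resize(p["img"][110:220,290:410],None,fx=5,fy=5,interpolation=cv2.INTER_CUBIC))
E
```

```text
t 5.88 pos [0.5091 0.2129 0.1219] rot [-179.98   -0.32  161.38] F [-4.6  1.2  3.5] w 0.0005 q [-38.  15.  14. 108.  -5.  57.  50.]
SHIFT [ 0.001  -0.0014  0.0004] TURN [-0.02 -0.32  0.18]
```

View pics/s6.png

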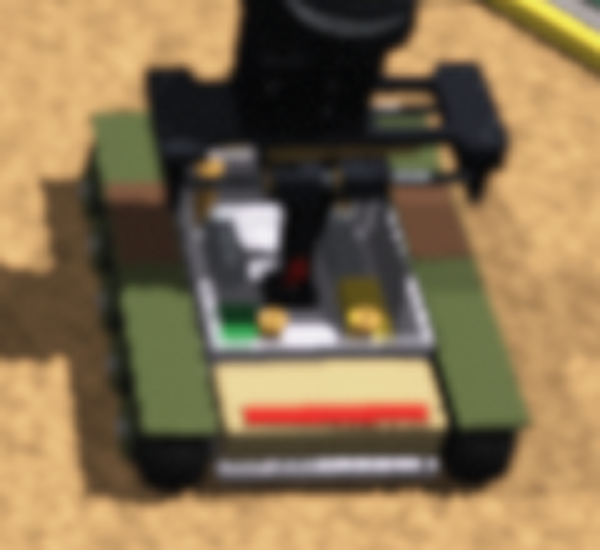

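The ~5 N contact force at the expected finger position says it's at the stop. One more small press, then I'll retreat and look.

Emit:
carry_out(
  increments="0 -0.002 0 0 0 0 0;0 -0.002 0 0 0 0 0;0 -0.002 0 0 0 0 0",
)

```text
time_s: 6.3
tool_pos: [0.5101, 0.2128, 0.1219]
tool_rot: [-179.8, -0.9, 161.5]
force: [-7.2, 0.4, 5.7]
grip_width: 0.0005
```

```bash
python3 - <<'E'
from h import *
go([*hullw(-.005,0),.1215],161.2)
E
```

```text
t 6.3 pos [0.5101 0.2128 0.1219] rot [-179.82   -0.92  161.51] F [-7.2  0.4  5.7] w 0.0005 q [-37.  16.  14. 108.  -5.  58.  50.]
SHIFT [ 0.0019 -0.0016  0.0004] TURN [-0.18 -0.92  0.31]
```

Emit:
carry_out(
  increments="0 0.01 0 0 0 -0.4 0;0 0.005 0 -0.005 0 -0.4 0;0 0 0 -0.04 0 0 0;0 0 0 -0.05 0 0 0;0 0 0 -0.05 0 0 0;0 -0.02 0 -0.03 0 0 0;0 -0.02 0 0 0 0 0;0 0 0 0 0 0 0",
)

```text
time_s: 7.3
tool_pos: [0.5363, 0.2038, 0.3067]
tool_rot: [179.9, 0.9, 161.4]
force: [0.5, 0.2, 0.0]
grip_width: 0.0003
```

```bash
python3 - <<'E'
from h import *
go([*hullw(.03,0),.29],161.2)
p=read_camera("wrist"); save(p,"wrist7.png")
im=cv2.resize(p["img"][60:235,180:335],None,fx=3.4,fy=3.4,interpolation=cv2.INTER_CUBIC); cv2.imwrite("pics/w7z.png",im)
q=proj(p,[[*hullw(s*.0105,0),.0553] for s in (-1,1)]); print(q.round(1).tolist(), ((q-[180,60])*3.4).round(0).tolist())
E
```

```text
t 7.3 pos [0.5363 0.2038 0.3067] rot [179.85   0.86 161.45] F [0.5 0.2 0. ] w 0.0003 q [-38.   8.  16.  94.  -2.  77.  50.]
SHIFT [-0.0051 -0.0016  0.0168] TURN [0.15 0.86 0.25]
[[254.2, 134.9], [254.2, 153.8]] [[252.0, 255.0], [252.0, 319.0]]
```

View pics/w7z.png

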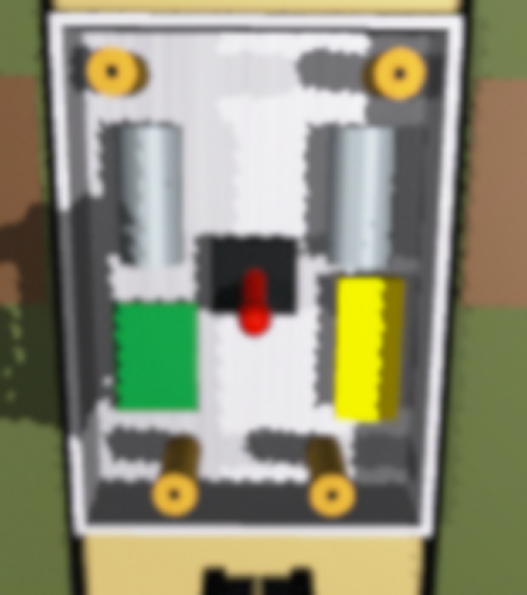

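The ball is now at crop pixel (254,320), matching the predicted "on" position (252,319), so the toggle is fully over. Next I refine the hull and plan the move over the plate.

```bash
python3 - <<'E'
from h import *
p=read_camera("wrist")
b=(np.array([[112,72],[400,73],[174,495],[331,495]])+.5)/3.4-.5+[180,60]
t,th,r,M=fit2(HB,onz(p,b,.07)[:,:2]); print(t.round(4),th.round(2),r.round(1).tolist())
P=(np.array([.4848,-.1859]),15.1)
go([*hullw(.03,0,P),.29],-164.9)
p=read_camera("top"); print(onz(p,[[312,145]],0.05))
E
```

```text
[0.5118 0.2113] -18.93 [[-0.0, 0.1], [0.2, -0.3], [-0.3, 0.1], [0.1, 0.1]]
t 7.4 pos [0.5349 0.2049 0.3063] rot [179.86   0.75 161.56] F [-0.5  0.1  0.3] w 0.0007 q [-38.   8.  16.  94.  -2.  77.  50.]
SHIFT [-0.1008 -0.3701  0.0167] TURN [ -0.08   0.77 -33.54]
[[ 0.70390151 -0.22359399  0.05      ]]
```

Emit:
carry_out(
  increments="1 -0.0145 -0.053 0 0 0 0;1 -0.0145 -0.053 0 0 0 0;1 -0.0145 -0.053 0 0 0 0;1 -0.0145 -0.053 0 0 0 0;1 -0.0145 -0.053 0 0 0 0;1 -0.0145 -0.053 0 0 0 0;1 0 0 0 0 0 -8;1 0 0 0 0 0 -8;1 0 0 0 0 0 -8;1 0 0 0 0 0 -5;1 0 0 0 0 0 0",
)

```text
time_s: 8.82
tool_pos: [0.5099, -0.1266, 0.2996]
tool_rot: [180.0, 0.2, -167.9]
force: [0.4, 1.0, -0.2]
grip_width: 0.0864
```

```bash
python3 - <<'E'
from h import *
P=(np.array([.4848,-.1859]),15.1)
go([*hullw(.03,0,P),.29],-164.9)
E
```

```text
t 8.82 pos [ 0.5099 -0.1266  0.2996] rot [ 179.98    0.19 -167.86] F [ 0.4  1.  -0.2] w 0.0864 q [-19.   2.  31. 101.  -1.  76. 115.]
SHIFT [ 0.0071 -0.0512  0.0095] TURN [ 0.01  0.19 -2.96]
```

Emit:
carry_out(
  increments="1 0.005 -0.048 0.005 0 0.1 -2.8;1 0 0 0 0 0 0;1 0 0 0 0 0 0",
)

```text
time_s: 9.2
tool_pos: [0.5149, -0.1729, 0.2934]
tool_rot: [179.9, 0.1, -165.0]
force: [-0.4, 0.3, -0.7]
grip_width: 0.0871
```

```bash
python3 - <<'E'
from h import *
P=(np.array([.4848,-.1859]),15.1)
go([*hullw(.03,0,P),.29],-164.9)
p=read_camera("wrist"); save(p,"wrist8.png")
go([*hullw(.03,0,P),.29],-164.9)
E
```

```text
t 9.2 pos [ 0.5149 -0.1729  0.2934] rot [ 1.7988e+02  6.0000e-02 -1.6504e+02] F [-0.4  0.3 -0.7] w 0.0871 q [-15.   5.  33.  99.  -3.  76. 124.]
SHIFT [ 0.0025 -0.0047  0.0034] TURN [ 0.12  0.06 -0.14]
t 9.25 pos [ 0.5147 -0.1736  0.2935] rot [ 1.7992e+02  4.0000e-02 -1.6506e+02] F [-0.9 -0.5  0.7] w 0.087 q [-15.   5.  34.  99.  -3.  76. 124.]
SHIFT [ 0.0021 -0.0041  0.0035] TURN [ 0.08  0.04 -0.16]
```

View pics/wrist8.png

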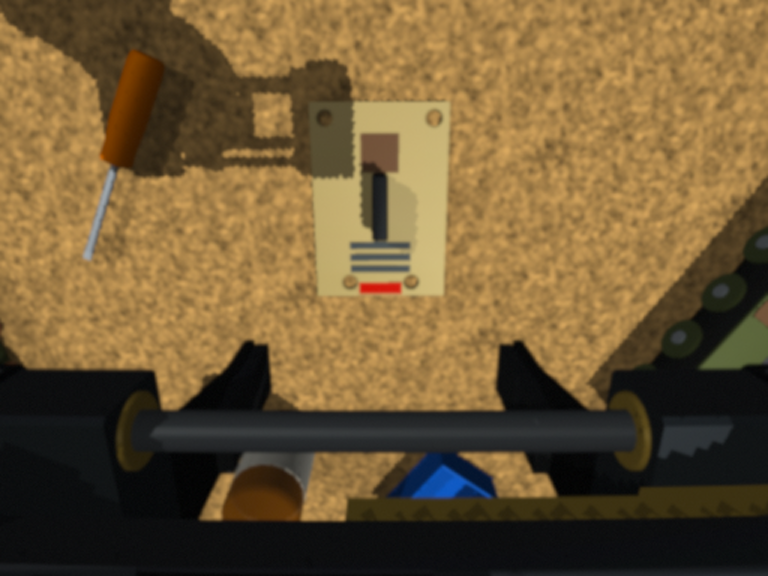

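The wrist picture shows plate holes at displayed pixels (324,117), (434,118), (350,282) and (411,282), the bar at (379,207), and the screwdriver well to the left.

```bash
python3 - <<'E'
from h import *
p=read_camera("wrist")
im=cv2.resize(p["img"][60:205,195:310],None,fx=4,fy=4,interpolation=cv2.INTER_CUBIC); cv2.imwrite("pics/w8z.png",im)
b=(np.array([[324.5,117.5],[434,118],[350,282],[411,282]])+.5)/1.5-.5
t,th,r,M=fit2(HB,onz(p,b,.004)[:,:2]); print(t.round(4),th.round(2),r.round(1).tolist())
E
```

```text
[ 0.4836 -0.1848] 15.16 [[0.4, 0.4], [-0.1, -0.1], [-0.0, -0.2], [-0.2, -0.2]]
```

View pics/w8z.png

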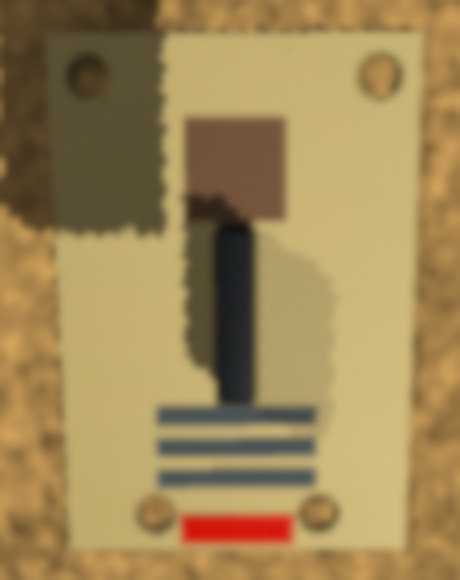

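```bash
cat >> h.py <<'E'
P=(np.array([.4838,-.1850]),15.16)
E
python3 - <<'E'
from h import *
p=read_camera("wrist")
b=(np.array([[88,76],[381,77],[157,513],[320,513]])+.5)/4-.5+[195,60]
t,th,r,M=fit2(HB,onz(p,b,.004)[:,:2]); print(t.round(4),th.round(2),r.round(1).tolist())
go([*P[0],.12],-164.84)
E
```

```text
[ 0.4839 -0.1838] 15.3 [[0.2, 0.6], [-0.3, -0.3], [0.2, -0.1], [-0.1, -0.2]]
t 9.35 pos [ 0.5149 -0.1733  0.2938] rot [ 1.7992e+02  8.0000e-02 -1.6499e+02] F [ 0.3 -0.6  0.3] w 0.0872 q [-15.   5.  34.  99.  -3.  76. 124.]
SHIFT [ 0.0334 -0.0035  0.1737] TURN [ 0.08  0.08 -0.15]
```

Emit:
carry_out(
  increments="1 0.016 -0.003 0 0 0 -0.1;1 0.014 0 0.02 0 0 0;1 0 0 0.04 0 0 0;1 0 0 0.04 0 0 0;1 0 0 0.04 0 0 0;1 0 0 0.02 0 0 0;1 0 0 0 0 0 0;1 0 0 0 0 0 0",
)

```text
time_s: 10.35
tool_pos: [0.4818, -0.1845, 0.1326]
tool_rot: [179.9, 0.3, -164.9]
force: [1.1, 1.0, 0.5]
grip_width: 0.087
```

```bash
python3 - <<'E'
from h import *
go([*P[0],.0765],-164.84)
p=read_camera("wrist"); save(p,"wrist9.png")
E
```

```text
t 10.35 pos [ 0.4818 -0.1845  0.1326] rot [ 179.91    0.34 -164.88] F [1.1 1.  0.5] w 0.087 q [-13.  11.  34. 114.  -8.  57. 130.]
SHIFT [-0.0015 -0.0011  0.0561] TURN [ 0.09  0.34 -0.04]
```

View pics/wrist9.png

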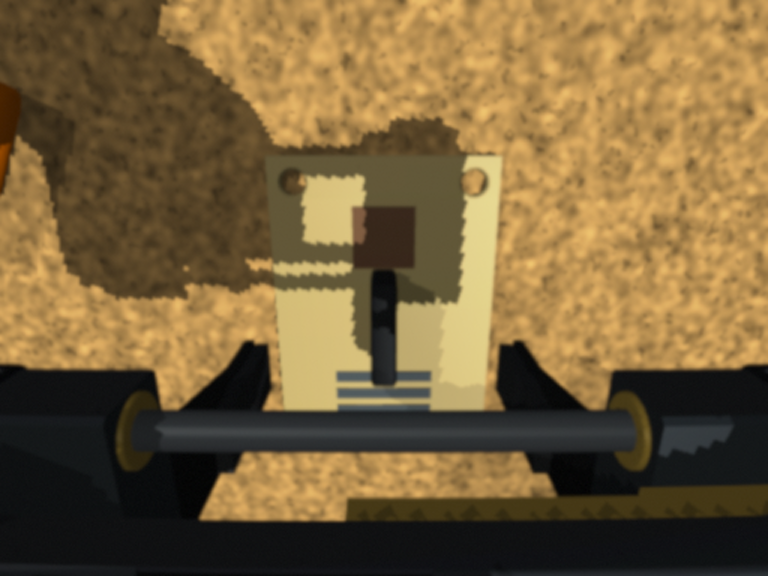

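The bar (x≈384) sits centred between the fingers (256 to 512), and the plate edges are parallel to the tool. I'll descend.

Emit:
carry_out(
  increments="1 -0.001 -0.001 0.02 0.1 0.3 0;1 0 0 0.018 0 0 0;1 0 0 0.01 0 0 0;1 0 0 0 0 0 0",
)

```text
time_s: 10.9
tool_pos: [0.484, -0.1852, 0.0825]
tool_rot: [-179.9, 0.1, -164.8]
force: [-0.1, 0.5, 0.1]
grip_width: 0.0874
```

```bash
python3 - <<'E'
from h import *
go([*P[0],.0765],-164.84)
E
```

```text
t 10.9 pos [ 0.484  -0.1852  0.0825] rot [-1.7995e+02  1.3000e-01 -1.6484e+02] F [-0.1  0.5  0.1] w 0.0874 q [-11.  16.  33. 115. -11.  51. 133.]
SHIFT [0.0002 0.0002 0.006 ] TURN [-0.05  0.13  0.  ]
```

Emit:
carry_out(
  increments="1 0 0 0.006 0 0 0;1 0 0 0 0 0 0;0 0 0 0 0 0 0;0 0 0 0 0 0 0;0 0 0 0 0 0 0;0 0 0 0 0 0 0;0 0 0 0 0 0 0;0 0 0 0 0 0 0;0 0 0 0 0 0 0",
  force=30,
)

```text
time_s: 12.02
tool_pos: [0.485, -0.1855, 0.0773]
tool_rot: [-179.9, 0.3, -164.8]
force: [0.4, 0.7, -0.1]
grip_width: 0.0253
```

```bash
python3 - <<'E'
from h import *
go([*P[0],.0765],-164.84)
E
```

```text
t 12.03 pos [ 0.485  -0.1855  0.0773] rot [-179.89    0.27 -164.84] F [ 0.4  0.7 -0.1] w 0.0253 q [-11.  17.  33. 115. -12.  51. 133.]
SHIFT [0.0011 0.0008 0.0008] TURN [-0.11  0.27 -0.  ]
```

Emit:
carry_out(
  increments="0 0.001 0.0005 0 -0.1 0.2 0;0 0 0 0 0 0 0;0 0 0 0 0 0 0;0 0 0 0 0 0 0",
)

```text
time_s: 12.52
tool_pos: [0.4837, -0.1851, 0.0773]
tool_rot: [180.0, 0.0, -164.8]
force: [-0.5, 0.9, 0.2]
grip_width: 0.0118
```

```bash
python3 - <<'E'
from h import *
go([*P[0],.0765],-164.84)
p=read_camera("wrist"); save(p,"wrist10.png")
E
```

```text
t 12.53 pos [ 0.4837 -0.1851  0.0773] rot [ 1.7997e+02  3.0000e-02 -1.6483e+02] F [-0.5  0.9  0.2] w 0.0118 q [-11.  17.  33. 115. -12.  51. 133.]
SHIFT [-0.0001  0.      0.0008] TURN [0.03 0.03 0.01]
```

View pics/wrist10.png

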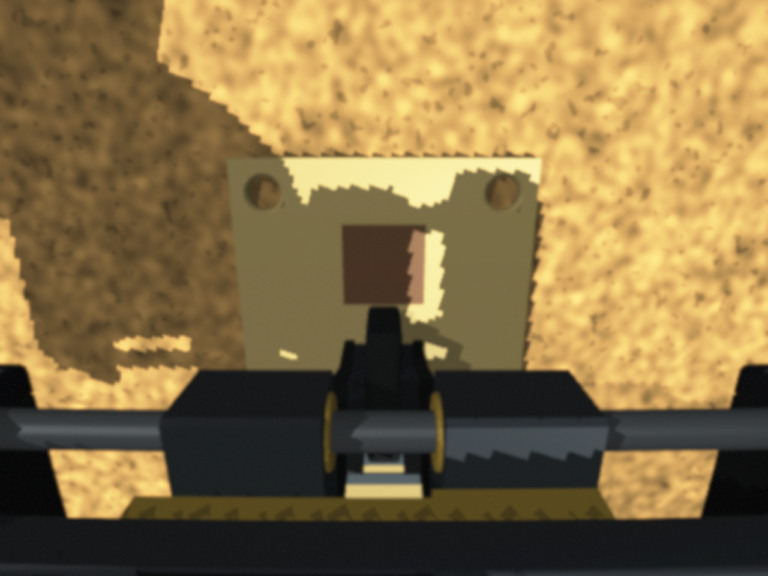

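Grip confirmed at 11.8 mm width (the bar is 12 mm). The rear holes show at displayed pixels (263,191) and (503,191). I'll lift.

Emit:
carry_out(
  increments="0 0 0 -0.005 0 0 0;0 0 0 -0.01 0 0 0;0 0 0 -0.02 0 0 0;0 0 0 -0.03 0 0 0;0 0 0 -0.03 0 0 0;0 0 0 -0.03 0 0 0;0 0 0 -0.03 0 0 0;0 0 0 -0.01 0 0 0;0 0 0 0 0 0 0;0 0 0 0 0 0 0",
  force=40,
)

```text
time_s: 13.82
tool_pos: [0.4812, -0.1856, 0.2481]
tool_rot: [179.9, -0.1, -165.0]
force: [-0.7, 0.7, -1.9]
grip_width: 0.0121
```

```bash
sed -i 's/^H=.*/H=(np.array([.5120,.2112]),-18.85)/' h.py; python3 - <<'E'
from h import *
go([*H[0],.24],161.15)
p=read_camera("wrist"); save(p,"wrist11.png")
print(get_obs()["wrist_torque"])
E
```

```text
t 13.82 pos [ 0.4812 -0.1856  0.2481] rot [ 1.7992e+02 -1.2000e-01 -1.6496e+02] F [-0.7  0.7 -1.9] w 0.0121 q [-15.   3.  35. 106.  -2.  71. 125.]
SHIFT [-0.1327  0.3752  0.0084] TURN [ 0.04 -0.14 33.89]
[-0.00653932  0.02636719 -0.00473593]
```

View pics/wrist11.png

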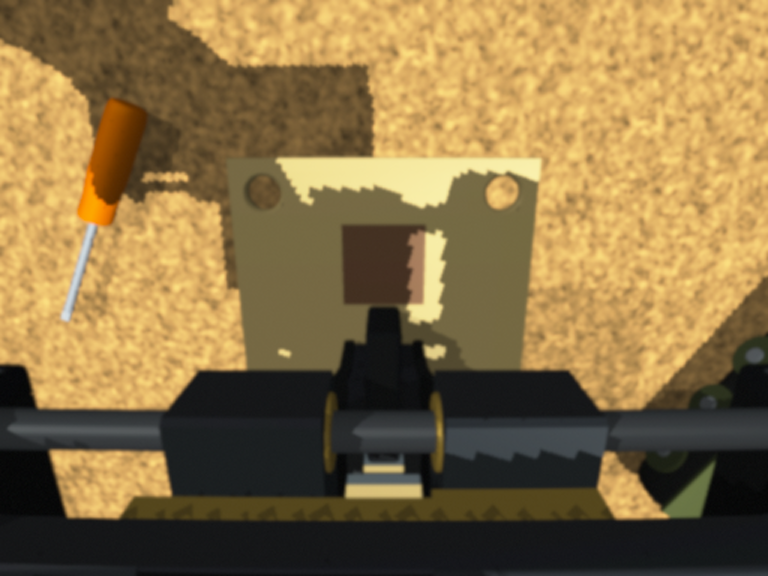

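The plate is lifted with no slip (holes still at (263,191) and (503,191)), and ~2 N of weight reads at the wrist. I'll carry it over the hull at height.

Emit:
carry_out(
  increments="0 -0.007 0.019 0 0 0 0;0 -0.0133 0.0375 0 0 0 0;0 -0.0133 0.0375 0 0 0 0;0 -0.0133 0.0375 0 0 0 0;0 -0.0133 0.0375 0 0 0 0;0 -0.0133 0.0375 0 0 0 0;0 -0.0133 0.0375 0 0 0 0;0 -0.0133 0.0375 0 0 0 0;0 -0.007 0.019 0 0 0 3;0 0 0 0 0 0 6;0 0 0 0 0 0 6;0 0 0 0 0 0 6;0 0 0 0 0 0 6;0 0 0 0 0 0 3;0 0 0 0 0 0 0;0 0 0 0 0 0 0",
)

```text
time_s: 15.88
tool_pos: [0.4992, 0.1412, 0.226]
tool_rot: [-178.8, -1.8, 164.0]
force: [0.6, -0.3, -2.7]
grip_width: 0.0117
```

```bash
python3 - <<'E'
from h import *
go([*H[0],.24],161.15)
E
```

```text
t 15.88 pos [0.4992 0.1412 0.226 ] rot [-178.78   -1.81  164.02] F [ 0.6 -0.3 -2.7] w 0.0117 q [-36.   6.  19. 106.  -2.  70.  57.]
SHIFT [ 0.0074  0.0705 -0.0153] TURN [-1.27 -1.78  2.89]
```

Emit:
carry_out(
  increments="0 0 0 -0.01 -0.6 -0.9 1.4;0 0.003 0.028 0 -0.5 -0.7 1;0 0.003 0.028 0 0 0 0;0 0 0.008 0 0 0 0;0 0 0 0 0 0 0;0 0 0 0 0 0 0",
)

```text
time_s: 16.62
tool_pos: [0.5147, 0.2029, 0.2385]
tool_rot: [-180.0, 0.1, 161.3]
force: [0.2, -0.5, -2.1]
grip_width: 0.0118
```

```bash
python3 - <<'E'
from h import *
go([*H[0],.24],161.15)
p=read_camera("wrist"); save(p,"wrist12.png");
p=read_camera("top"); cv2.imwrite("pics/top12.png",cv2.resize(p["img"][140:280,90:225],None,fx=4,fy=4,interpolation=cv2.INTER_CUBIC))
go([*H[0],.24],161.15)
E
```

```text
t 16.62 pos [0.5147 0.2029 0.2385] rot [-1.7996e+02  6.0000e-02  1.6127e+02] F [ 0.2 -0.5 -2.1] w 0.0118 q [-39.   8.  17. 102.  -2.  70.  49.]
SHIFT [ 0.0052  0.007  -0.0016] TURN [-0.04  0.06  0.12]
t 16.73 pos [0.5147 0.2028 0.2384] rot [-1.7997e+02  6.0000e-02  1.6124e+02] F [-0.5  0.2 -1.5] w 0.0115 q [-39.   9.  17. 102.  -3.  70.  49.]
SHIFT [ 0.0052  0.0071 -0.0016] TURN [-0.03  0.06  0.09]
```

View pics/wrist12.png

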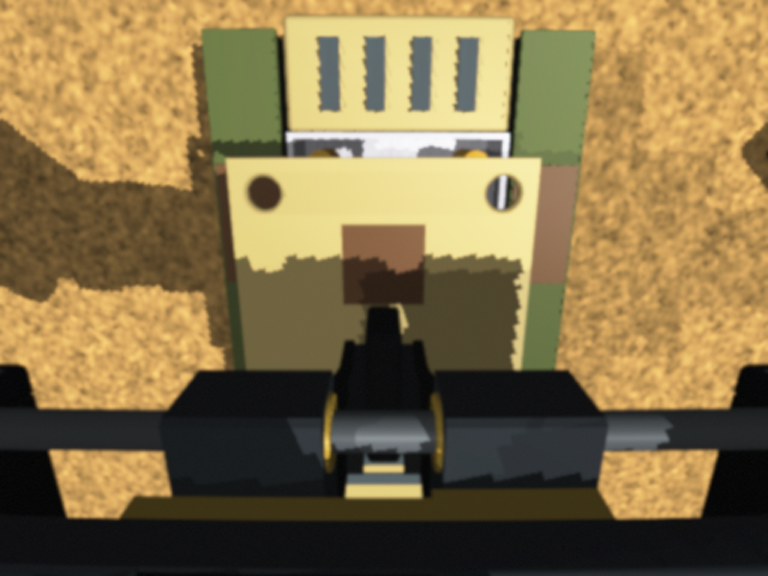

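View pics/top12.png

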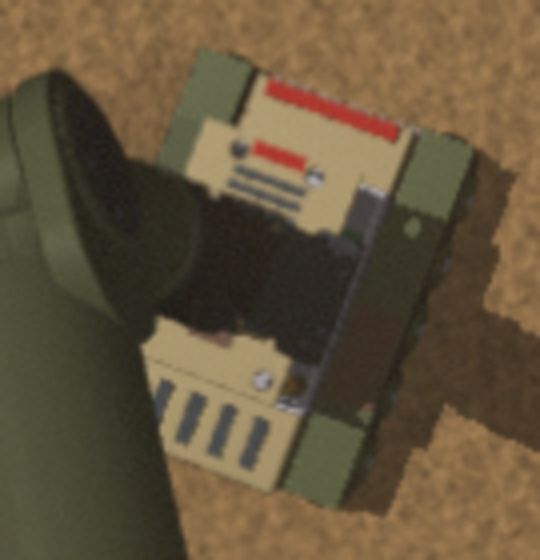

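Red-marked end is towards the nose. The wrist picture shows rear holes at (264,193) and (504,193), and the top view shows FL, FR and RR holes, still offset from the bosses by height parallax. I'll shift to centre, then lower part way.

Emit:
carry_out(
  increments="0 0.004 0.0055 0 0 0 0;0 0 0 0.01 0 0 0;0 0 0 0.015 0 0 0;0 0 0 0.015 0 0 0;0 0 0 0.008 0 0 0;0 0 0 0 0 0 0;0 0 0 0 0 0 0;0 0 0 0 0 0 0",
)

```text
time_s: 17.73
tool_pos: [0.5121, 0.2082, 0.186]
tool_rot: [-179.9, -0.0, 161.1]
force: [-0.1, -0.1, -1.9]
grip_width: 0.0117
```

```bash
python3 - <<'E'
from h import *
go([*H[0],.1573],161.15)
p=read_camera("wrist"); save(p,"wrist13.png");
p=read_camera("top"); cv2.imwrite("pics/top13.png",cv2.resize(p["img"][140:280,90:225],None,fx=4,fy=4,interpolation=cv2.INTER_CUBIC))
go([*H[0],.1573],161.15)
E
```

```text
t 17.73 pos [0.5121 0.2082 0.186 ] rot [-1.7986e+02 -1.0000e-02  1.6114e+02] F [-0.1 -0.1 -1.9] w 0.0117 q [-39.  11.  16. 105.  -3.  64.  49.]
SHIFT [0.001  0.0029 0.0287] TURN [-0.14 -0.01 -0.01]
t 17.82 pos [0.5121 0.2082 0.1861] rot [-179.87   -0.    161.15] F [-1.   0.5 -2.9] w 0.012 q [-39.  11.  16. 105.  -3.  64.  49.]
SHIFT [0.0011 0.0029 0.0288] TURN [-0.13 -0.   -0.  ]
```

View pics/wrist13.png

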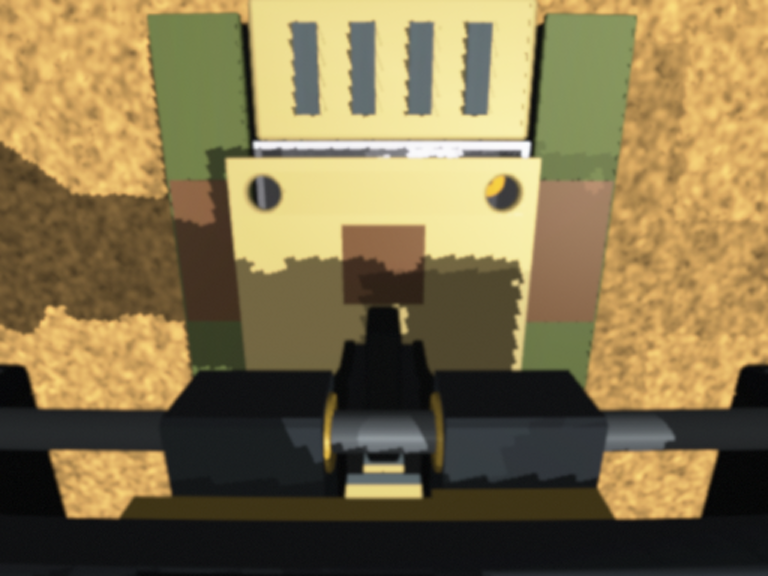

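View pics/top13.png

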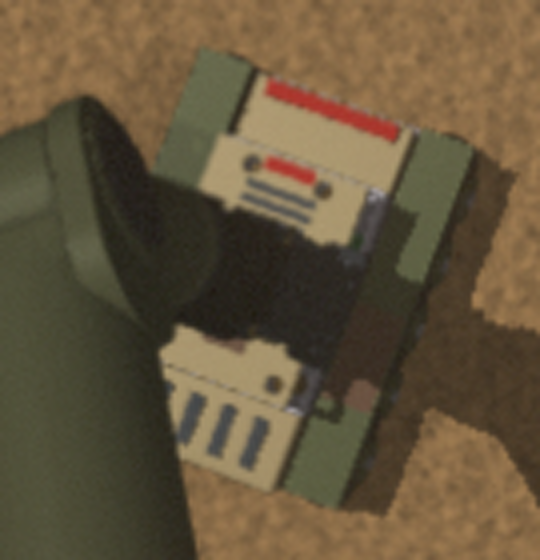

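Emit:
carry_out(
  increments="0 0.001 0.0025 0.008 -0.1 0 0;0 0 0 0.008 0 0 0;0 0 0 0.002 0 0 0;0 0 0 0 0 0 0;0 0 0 0 0 0 0",
)

```text
time_s: 18.45
tool_pos: [0.5119, 0.2112, 0.1669]
tool_rot: [-180.0, -0.0, 161.2]
force: [0.6, -0.2, -2.8]
grip_width: 0.012
```

```bash
python3 - <<'E'
from h import *
go([*H[0],.1573],161.15)
p=read_camera("wrist"); save(p,"wrist14.png"); cv2.imwrite("pics/wrist14z.png",cv2.resize(p["img"][110:145,160:355],None,fx=4,fy=4,interpolation=cv2.INTER_CUBIC))
o=get_obs(); A=R.from_euler("xyz",o["tool_rot"],degrees=True)
# predicted holes/bosses in the picture
b=proj(p,[[*hullw(*h),.07] for h in HB[:2]])
pl=proj(p,[o["tool_pos"]+A.apply([-h[0],h[1],.0773-.004]) for h in HB[:2]])
print("boss",((b-[160,110]+.5)*4-.5).round(0).tolist(),"hole top",((pl-[160,110]+.5)*4-.5).round(0).tolist())
p=read_camera("top"); cv2.imwrite("pics/top14.png",cv2.resize(p["img"][140:280,90:225],None,fx=4,fy=4,interpolation=cv2.INTER_CUBIC))
E
```

```text
t 18.45 pos [0.5119 0.2112 0.1669] rot [-179.99   -0.    161.15] F [ 0.6 -0.2 -2.8] w 0.012 q [-39.  12.  16. 106.  -4.  62.  49.]
SHIFT [-0.0001  0.      0.0096] TURN [-0.01 -0.    0.  ]
boss [[107.0, 55.0], [670.0, 55.0]] hole top [[69.0, 72.0], [709.0, 72.0]]
```

View pics/wrist14z.png

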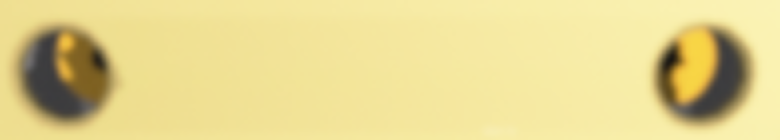

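View pics/top14.png

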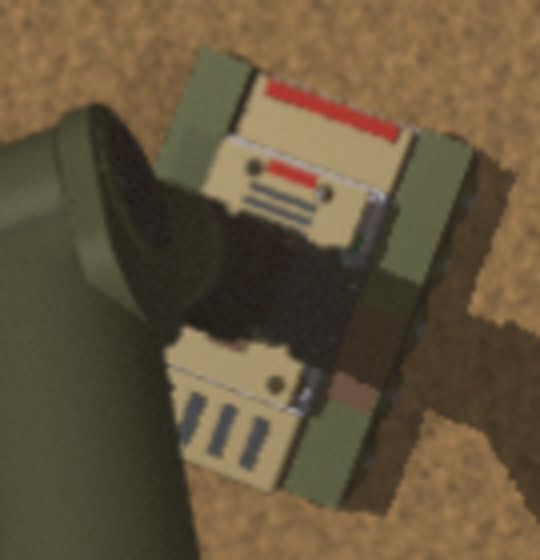

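The wrist zoom shows brass through both rear holes (holes at crop (66,74) and (703,74)), roughly as predicted. I'll lower the last centimetre.

Emit:
carry_out(
  increments="0 0 0 0.004 0 0 0;0 0 0 0.004 0 0 0;0 0 0 0 0 0 0;0 0 0 0 0 0 0;0 0 0 0 0 0 0;0 0 0 0 0 0 0",
)

```text
time_s: 19.3
tool_pos: [0.5122, 0.2113, 0.1587]
tool_rot: [180.0, 0.0, 161.2]
force: [0.1, -0.6, -1.9]
grip_width: 0.0118
```

```bash
cat > chk.py <<'E'
from h import *
import sys
n=sys.argv[1]
go([*H[0],.1573],161.15)
o=get_obs(); A=R.from_euler("xyz",o["tool_rot"],degrees=True)
for c in ("wrist","top","scene"):
    p=read_camera(c)
    b=proj(p,[[*hullw(*h),.07] for h in HB]); pl=proj(p,[o["tool_pos"]+A.apply([-h[0],h[1],.0773-.004]) for h in HB])
    x0,y0,x1,y1,s={"wrist":(160,100,355,155,4),"top":(110,160,205,270,5),"scene":(295,110,400,215,5)}[c]
    cv2.imwrite(f"pics/{c}{n}.png",cv2.resize(p["img"][y0:y1,x0:x1],None,fx=s,fy=s,interpolation=cv2.INTER_CUBIC))
    f=lambda q:((q-[x0,y0]+.5)*s-.5).round(0).tolist()
    print(c,"boss",f(b),"hole",f(pl))
E
python3 chk.py 15
```

```text
t 19.3 pos [0.5122 0.2113 0.1587] rot [1.7997e+02 3.0000e-02 1.6115e+02] F [ 0.1 -0.6 -1.9] w 0.0118 q [-39.  13.  16. 107.  -4.  61.  49.]
SHIFT [ 0.0001 -0.0001  0.0014] TURN [0.03 0.03 0.  ]
wrist boss [[93.0, 99.0], [681.0, 99.0], [238.0, 865.0], [534.0, 865.0]] hole [[69.0, 112.0], [709.0, 112.0], [229.0, 929.0], [546.0, 929.0]]
top boss [[251.0, 382.0], [111.0, 329.0], [311.0, 148.0], [225.0, 116.0]] hole [[244.0, 382.0], [103.0, 328.0], [305.0, 145.0], [217.0, 112.0]]
scene boss [[185.0, 164.0], [324.0, 162.0], [249.0, 320.0], [342.0, 318.0]] hole [[188.0, 145.0], [329.0, 142.0], [254.0, 300.0], [348.0, 298.0]]
```

View pics/wrist15.png

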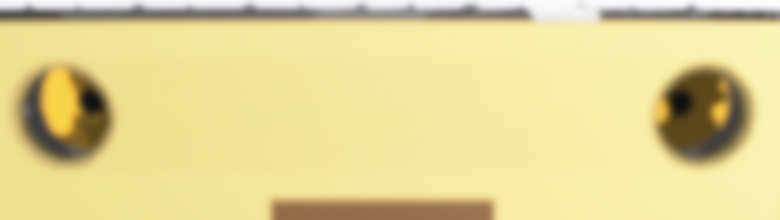

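View pics/top15.png

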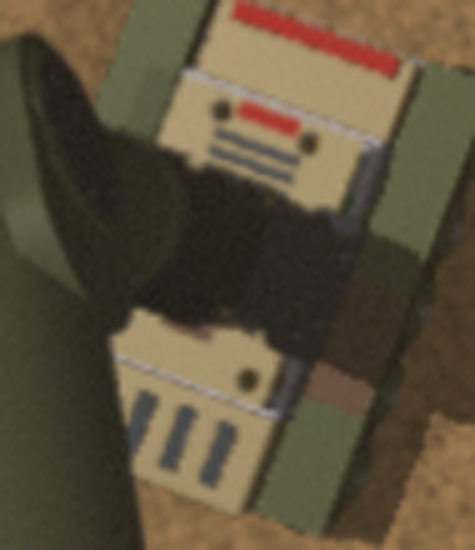

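View pics/scene15.png

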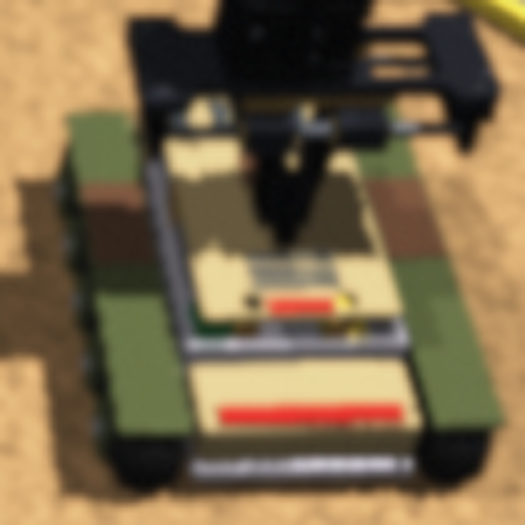

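```bash
python3 - <<'E'
from h import *
p=read_camera("wrist"); o=get_obs(); zt=o["tool_pos"][2]-.0733
f=lambda a:(np.array(a)+.5)/4-.5+[160,100]
h=onz(p,f([[66,114],[702,114]]),zt); b=onz(p,f([[92,101],[680,102]]),.07)
c,s=np.cos(np.radians(H[1])),np.sin(np.radians(H[1])); M=np.array([[c,-s],[s,c]])
for q in (h,b): print(((q[:,:2]-H[0])@M*1000).round(2).tolist())
# front/rear check in the top picture
p=read_camera("top"); g=(np.array([[248,380],[309,144],[222,110]])+.5)/5-.5+[110,160]
t,th,r,_=fit2(HB[[0,2,3]],onz(p,g,zt)[:,:2]); print("plate by top",t.round(4),th.round(2),r.round(1).tolist(),"hull by top .5125 .2083 -18.64")
E
```

```text
[[-65.53, -42.27], [-65.54, 41.31]]
[[-65.67, -42.24], [-65.54, 41.9]]
plate by top [0.5133 0.2092] -19.11 [[-0.1, 0.1], [0.4, -0.1], [-0.2, -0.0]] hull by top .5125 .2083 -18.64
```

The rear holes are within about 0.3 mm of the threads by the wrist camera. A final 1 mm lower, then settle.

Emit:
carry_out(
  increments="0 0 0.0003 0.0015 0 0 0;0 0 0 0 0 0 0;0 0 0 0 0 0 0;0 0 0 0 0 0 0;0 0 0 0 0 0 0;0 0 0 0 0 0 0",
)

```text
time_s: 20.3
tool_pos: [0.5122, 0.2116, 0.157]
tool_rot: [180.0, 0.0, 161.1]
force: [0.1, 0.1, -2.6]
grip_width: 0.0119
```

```bash
python3 chk.py 16; python3 - <<'E'
from h import *
o=get_obs(); print(o["tool_pos"].round(4),o["tool_rot"].round(2),np.abs(o["joint_velocities"]).max().round(2))
p=read_camera("top"); save(p,"topf.png")
E
```

```text
t 20.3 pos [0.5122 0.2116 0.157 ] rot [1.7998e+02 2.0000e-02 1.6115e+02] F [ 0.1  0.1 -2.6] w 0.0119 q [-39.  13.  16. 107.  -4.  61.  49.]
SHIFT [ 0.0001 -0.0004 -0.0003] TURN [ 0.02  0.02 -0.  ]
wrist boss [[89.0, 100.0], [681.0, 100.0], [235.0, 871.0], [534.0, 871.0]] hole [[69.0, 112.0], [708.0, 112.0], [229.0, 929.0], [546.0, 930.0]]
top boss [[251.0, 382.0], [111.0, 329.0], [311.0, 148.0], [225.0, 116.0]] hole [[245.0, 382.0], [103.0, 328.0], [305.0, 145.0], [218.0, 113.0]]
scene boss [[185.0, 164.0], [324.0, 162.0], [249.0, 320.0], [342.0, 318.0]] hole [[188.0, 147.0], [329.0, 144.0], [254.0, 302.0], [348.0, 300.0]]
[0.5122 0.2116 0.157 ] [1.7998e+02 2.0000e-02 1.6115e+02] 0.1
```

View pics/wrist16.png

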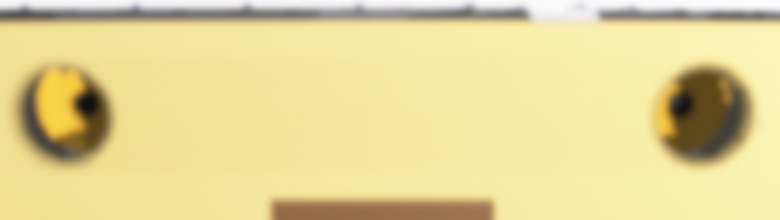

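View pics/topf.png

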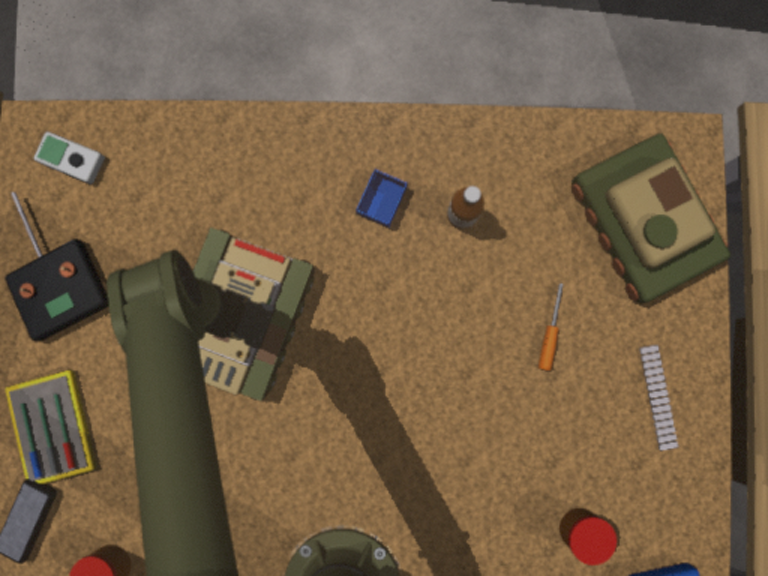

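The threads at crop (88,103) and (680,104) sit symmetrically in the holes at (66,114) and (702,114). The bystanders haven't moved and the arm is still, so I'll hand in.

```bash
python3 -c "
from cell import *
print(sign_off()); o=get_obs(); print(o['time_s'],o['tool_pos'],o['grip_width'])"
```

```text
the job is handed in; nothing more can be done
None
the job is handed in; nothing more can be done
```

The toggle is on, and the arm is holding the deck plate over the bosses. I handed the job in at about 20.5 s, with no report of a verdict.

- **Toggle:** I pushed it noseward with closed fingers until it met the stop, at about 9 N. In the wrist picture afterwards, the ball was within about a pixel of the computed "on" position.
- **Plate:** It is gripped by the bar (11.9 mm measured, 40 N grip) and level to about 0.03° by the tool's reading. The underside is about 9.7 mm above the bosses by the tool's height, with the red-marked end towards the nose. It did not slip, and the wrist force showed only the plate's weight.
- **Hole alignment:** At the last measurement, the wrist camera put the rear holes within 0.1 mm (x) and 0.6 mm (y) of their threads. I then shifted 0.3 mm to even that out, and the threads look symmetric in both rear holes.
- **Front holes and one disagreement:** No camera could see the front threads through the plate, so the front fit rests on geometry. The coarser top camera suggested the plate was about 1 mm and 0.5° off. I took that as noise, because the wrist camera showed about 0.1°.
- **Bystanders:** The bottle, tub and screwdriver are unchanged in the top picture.

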